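Pack the forging dies into the fitted die drawer

ROBOT

A 7-joint arm with a two-finger parallel gripper is mounted at the origin on the work surface. World frame = base frame: x ahead of the robot, y to its left, z up, the work surface at z = 0. Lengths are in m, angles in rad, forces in N, time in s.
With the tool pointing down it reaches from about 0.4 to 0.9 m from the base axis. Payload 5.5 kg.
Tool frame: the origin (TCP) lies midway between the tips of the shut fingers; the grasp point (between the pads) lies 19 mm behind it (manip.grip_depth is the distance from the TCP to the grasp point, in m); z points along the fingers, y is the line along which they close (so a half turn about z gives the same grasp; the last joint's range is limited). The gripper opens to 92 mm and grips with 3 to 60 N. Pads are 19 mm wide; open, the fingers measure 130 mm over their backs; the gripper's body (75 mm by 190 mm) begins 47 mm behind the grasp point.
Start: joints at [-1.006, 0.501, -0.427, 1.55, 0.221, 1.138, -0.21], TCP at [0.193, 0.621, 0.227] pointing down, gripper open.
Joint ranges: [-2.88, 2.88], [-0.31, 2.03], [-1.54, 1.56], [0.2, 2.42], [-1.41, 4.55], [0.19, 2.02], [-2.57, 2.57]. Speed limits (rad/s): [2.57, 2.57, 3.14, 3.14, 3.14, 3.14, 3.14].

INTERFACE

Orientations are given as a unit quaternion [x, y, z, w].
In Python, from bench import manip, effector, viewer gives the robot as it stands. Calls block until the motion is done:
- manip.move_pose(position, orientation): joint-space move of the TCP to a pose.
- manip.servo_line(position, ori=None, vel=0.15): straight line of the TCP; ori=None keeps the orientation; vel is the mean speed in m/s.
- manip.movej(angles): joint-space move.
- effector.open_jaws() and effector.close(f_grip=None): open the fingers fully, or close them until they stop; f_grip is the grip in N (None keeps the last).
- manip.sleep(seconds).
- manip.solve_ik(position, orientation): joint angles nearest the present ones, or None.
- viewer.get_image(name): name is "side" or "top" or "wrist"; returns the picture (420x560x3 uint8, red, green, blue); there is no depth.
- viewer.get_calibration(name): a dict with "vfov" (degrees; the focal length in pixels is half the picture's height over the tangent of half this angle, whatever the lens; pixels are square), "cx", "cy" (the principal point, pixels), "eye" and "attitude" of the camera in the world. Camera axes: x right, y down, z forward; pixel columns grow to the right and rows downward; lengths in m; the calibration is good to about 2 mm. A picture is of the moment at which its call begins: read the wrist's pose just before it. get_calibration takes no time and is no camera call; for the wrist camera it gives the pose at the moment of the call.
A pose or a line that the arm cannot do raises manip.PlanningError and nothing moves.
- manip.hand_in(): hands the job in; it is judged then, once.
Readings, each from a call of its own:
- manip.current_clock(): time.
- manip.current_q(): joint angles.
- manip.current_joint_velocities(): joint speeds.
- manip.current_tau(): joint torques, N m.
- manip.current_tool_pos(): TCP position.
- manip.current_tcp_rot(): TCP orientation.
- manip.current_force(): force on the tool from outside, world axes, zero at the start.
- manip.current_wrist_torque(): the same for the moment, N m.
- manip.current_finger_gap(): finger opening in m.
- manip.current_gripper_force(): force on a finger pad.
Only numpy, scipy, OpenCV 4.12 (cv2) and the standard library are available. Lean on these libraries where they do the work, as an engineer would, in place of code of your own. Each camera call takes 0.05 s, during which the arm holds its last target. There are 200 camera calls.

TASK

The forging demonstration is over, so put away the dies left standing on the bench: pull the top drawer of the green chest right out to its stop and stand every die upright in a free pocket of the wooden insert (any pocket, one die each), lug in the notch, working it about until its foot has dropped fully home, flush with the insert. When all of them are home, push the drawer fully shut with the dies in it. Leave the hammer, the wire brush and the tongs where they lie.

Things in the scene. Friction and masses are not known exactly. Their poses are not given: they have to be found in the camera images.
- die_drawer (a joint): top drawer of the green chest: 0 = shut, grows as it is pulled out towards the chest's front, 0.150 m = at its stop; may start up to 20 mm ajar. Slides level, stays where it is left, friction about 8 N. The opening clears dies that are fully home by 14 mm; a die standing up on the insert jams against the chest's top
- drawer_handle (a point): middle of the drawer's steel bar handle: round bar 10 mm thick, 100 mm long, level along this y axis, 35 mm in front of the drawer's front face (30 mm gap behind the bar), 28 mm below the chest's top, free from above. Axes are the drawer's: x points back into the chest (pull towards -x), y along the bar, z up. Moves with the drawer
- chest_front (a point): middle of the top front edge of the green steel chest, which is fixed to the bench, 200 deep (x), 360 wide (y), 170 mm high; axes as the drawer's, x to its back. In its top drawer lies a light wooden insert with five pockets, its top 88 mm above the bench; drawer sides rise 10 mm above the insert, the 12 mm thick front panel 74 mm above it
- fuller_die: loose dark steel forging die, 70 mm tall, 0.5 to 0.8 kg, standing on its foot; top is a half-round crown along x. Origin: centre of the foot's underside. Foot 60 (x) by 42 (y) by 20 high, square edges; lug on the foot's -x end 12 wide, 8 long, 20 high. Above the foot a waist 34 (x) by 24 (y), up to 58 mm: grip it across y. May be absent
- flat_die: loose dark steel forging die, 70 mm tall, 0.5 to 0.8 kg, standing on its foot; top is flat. Origin: centre of the foot's underside. Foot 60 (x) by 42 (y) by 20 high, square edges; lug on the foot's -x end 12 wide, 8 long, 20 high. Above the foot a waist 34 (x) by 24 (y), up to 58 mm: grip it across y. May be absent
- cutter_die: loose dark steel forging die, 70 mm tall, 0.5 to 0.8 kg, standing on its foot; top is a 90 degree ridge along x. Origin: centre of the foot's underside. Foot 60 (x) by 42 (y) by 20 high, square edges; lug on the foot's -x end 12 wide, 8 long, 20 high. Above the foot a waist 34 (x) by 24 (y), up to 58 mm: grip it across y. May be absent
- swage_die: loose dark steel forging die, 70 mm tall, 0.5 to 0.8 kg, standing on its foot; top has a groove along x between two 7 mm ridges. Origin: centre of the foot's underside. Foot 60 (x) by 42 (y) by 20 high, square edges; lug on the foot's -x end 12 wide, 8 long, 20 high. Above the foot a waist 34 (x) by 24 (y), up to 58 mm: grip it across y. May be absent
- dome_die: loose dark steel forging die, 70 mm tall, 0.5 to 0.8 kg, standing on its foot; top is a ball-shaped dome. Origin: centre of the foot's underside. Foot 60 (x) by 42 (y) by 20 high, square edges; lug on the foot's -x end 12 wide, 8 long, 20 high. Above the foot a waist 34 (x) by 24 (y), up to 58 mm: grip it across y. May be absent
- pocket_1 (a point): pocket 1 of the row of five across the insert (1 is leftmost, +y; centres 60 mm apart): middle of its floor; axes are the drawer's (x to the back). 63 (x) by 45 (y) by 20 mm deep, all alike; notch 15 wide, 9.5 deep in its -x wall for the lug, so a die fits only with its x along this x; home, its origin is here, foot flush. Drawer at its stop: 97 mm in front of the chest
- pocket_2 (a point): pocket 2 of the row of five across the insert (1 is leftmost, +y; centres 60 mm apart): middle of its floor; axes are the drawer's (x to the back). 63 (x) by 45 (y) by 20 mm deep, all alike; notch 15 wide, 9.5 deep in its -x wall for the lug, so a die fits only with its x along this x; home, its origin is here, foot flush. Drawer at its stop: 97 mm in front of the chest
- pocket_3 (a point): pocket 3 of the row of five across the insert (1 is leftmost, +y; centres 60 mm apart): middle of its floor; axes are the drawer's (x to the back). 63 (x) by 45 (y) by 20 mm deep, all alike; notch 15 wide, 9.5 deep in its -x wall for the lug, so a die fits only with its x along this x; home, its origin is here, foot flush. Drawer at its stop: 97 mm in front of the chest
- pocket_4 (a point): pocket 4 of the row of five across the insert (1 is leftmost, +y; centres 60 mm apart): middle of its floor; axes are the drawer's (x to the back). 63 (x) by 45 (y) by 20 mm deep, all alike; notch 15 wide, 9.5 deep in its -x wall for the lug, so a die fits only with its x along this x; home, its origin is here, foot flush. Drawer at its stop: 97 mm in front of the chest
- pocket_5 (a point): pocket 5 of the row of five across the insert (1 is leftmost, +y; centres 60 mm apart): middle of its floor; axes are the drawer's (x to the back). 63 (x) by 45 (y) by 20 mm deep, all alike; notch 15 wide, 9.5 deep in its -x wall for the lug, so a die fits only with its x along this x; home, its origin is here, foot flush. Drawer at its stop: 97 mm in front of the chest
- hammer: loose hammer, 320 mm long, lying on the bench beyond the dies; leave it
- wire_brush: loose wire brush with a wooden back, about 255 mm long, 41 mm high, to the right of the dies; leave it
- tongs: loose dark steel tongs, 350 mm long, flat on the bench near the robot's right; leave them
Not all that is in view belongs to the job. Leave any red look-alike of the flat_die alone.

How it is judged:
On the way, in this order (a step that is already met when the one before it is completed fails the run):
1. the drawer is pulled out to its stop (within 6 mm) (value of joint die_drawer above 0.144 m), for 0.2 s.
2. every die is fully home in a pocket of the insert (((distance between fuller_die and pocket_1 below 0.005 m and angle between fuller_die's own z axis and vertical below 0.08 rad) or (distance between fuller_die and pocket_2 below 0.005 m and angle between fuller_die's own z axis and vertical below 0.08 rad) or (distance between fuller_die and pocket_3 below 0.005 m and angle between fuller_die's own z axis and vertical below 0.08 rad) or (distance between fuller_die and pocket_4 below 0.005 m and angle between fuller_die's own z axis and vertical below 0.08 rad) or (distance between fuller_die and pocket_5 below 0.005 m and angle between fuller_die's own z axis and vertical below 0.08 rad)) and ((distance between flat_die and pocket_1 below 0.005 m and angle between flat_die's own z axis and vertical below 0.08 rad) or (distance between flat_die and pocket_2 below 0.005 m and angle between flat_die's own z axis and vertical below 0.08 rad) or (distance between flat_die and pocket_3 below 0.005 m and angle between flat_die's own z axis and vertical below 0.08 rad) or (distance between flat_die and pocket_4 below 0.005 m and angle between flat_die's own z axis and vertical below 0.08 rad) or (distance between flat_die and pocket_5 below 0.005 m and angle between flat_die's own z axis and vertical below 0.08 rad)) and ((distance between cutter_die and pocket_1 below 0.005 m and angle between cutter_die's own z axis and vertical below 0.08 rad) or (distance between cutter_die and pocket_2 below 0.005 m and angle between cutter_die's own z axis and vertical below 0.08 rad) or (distance between cutter_die and pocket_3 below 0.005 m and angle between cutter_die's own z axis and vertical below 0.08 rad) or (distance between cutter_die and pocket_4 below 0.005 m and angle between cutter_die's own z axis and vertical below 0.08 rad) or (distance between cutter_die and pocket_5 below 0.005 m and angle between cutter_die's own z axis and vertical below 0.08 rad)) and ((distance between swage_die and pocket_1 below 0.005 m and angle between swage_die's own z axis and vertical below 0.08 rad) or (distance between swage_die and pocket_2 below 0.005 m and angle between swage_die's own z axis and vertical below 0.08 rad) or (distance between swage_die and pocket_3 below 0.005 m and angle between swage_die's own z axis and vertical below 0.08 rad) or (distance between swage_die and pocket_4 below 0.005 m and angle between swage_die's own z axis and vertical below 0.08 rad) or (distance between swage_die and pocket_5 below 0.005 m and angle between swage_die's own z axis and vertical below 0.08 rad)) and ((distance between dome_die and pocket_1 below 0.005 m and angle between dome_die's own z axis and vertical below 0.08 rad) or (distance between dome_die and pocket_2 below 0.005 m and angle between dome_die's own z axis and vertical below 0.08 rad) or (distance between dome_die and pocket_3 below 0.005 m and angle between dome_die's own z axis and vertical below 0.08 rad) or (distance between dome_die and pocket_4 below 0.005 m and angle between dome_die's own z axis and vertical below 0.08 rad) or (distance between dome_die and pocket_5 below 0.005 m and angle between dome_die's own z axis and vertical below 0.08 rad))), for 0.2 s.
At the end, for the whole second after the job is handed in: the drawer is shut (within 6 mm) and at rest, and every die present stands upright in its own pocket, fully home, its lug in the notch: origin within 5 mm of the point on the pocket's floor, tilted less than 0.08 rad (all of step 2 and value of joint die_drawer below 0.006 m and velocity of joint die_drawer below 0.02 m/s); the robot touches nothing.
It fails at once if the hammer is pushed more than 30 mm (distance of hammer from where it was at the start of the episode above 0.03 m).
It fails at once if the wire brush is pushed more than 30 mm (distance of wire_brush from where it was at the start of the episode above 0.03 m).
It fails at once if the tongs is pushed more than 30 mm (distance of tongs from where it was at the start of the episode above 0.03 m).
Of fuller_die, flat_die, cutter_die, swage_die, dome_die only 3 to 5 are there at a start; the rules pass over those that are not, and their reading is None.
At some moment in a run one of fuller_die, flat_die, cutter_die, swage_die, dome_die may be knocked a few centimetres aside while the robot is not near it.
It also fails if it takes over 210 s, if anything falls off the work surface, if the arm or the gripper's body presses on something with over 40 N, if the wrist force passes 120 N, or if a joint passes its speed limit or range.

## Working session

There is one attempt and no reset: what is moved stays moved. The work goes in short steps, each a Python script; the robot and the scene stay as the last script left them, time stands still between calls to the robot, and variables do not carry over. Pictures are saved under pics/ and viewed, at most 14 in all, crops included, and the job is handed in when it is done.

```bash
mkdir -p pics; ls
python3 - <<'E'
from bench import manip, effector, viewer
import cv2
for n in ("side","top","wrist"):
    c=viewer.get_calibration(n); print(n,c)
    cv2.imwrite(f"pics/{n}0.png",viewer.get_image(n)[:,:,::-1])
print(manip.current_tcp_rot(), manip.current_clock())
E
```

```text
pics
side {'vfov': 42.22000679686216, 'cx': 278.2605714698935, 'cy': 205.7371476417593, 'eye': array([ 0.41005987, -1.00265279,  1.23080687]), 'attitude': array([ 0.93646894, -0.07168584,  0.01704416, -0.34292356])}
top {'vfov': 50.902565162719505, 'cx': 276.92636169570915, 'cy': 205.9637248363949, 'eye': array([ 0.2677487 , -0.03711751,  1.5364779 ]), 'attitude': array([ 0.71395116, -0.69419642,  0.07015635, -0.05867845])}
wrist {'vfov': 60.84818819092602, 'cx': 277.7849579495352, 'cy': 212.01944931740536, 'eye': array([0.11261533, 0.6452227 , 0.38459199]), 'attitude': array([0.79519915, 0.58545739, 0.09260599, 0.12775792])}
[ 1.50307038e-01  9.88639092e-01 -7.23455537e-04 -1.29497085e-04] 0.15
```

View pics/top0.png

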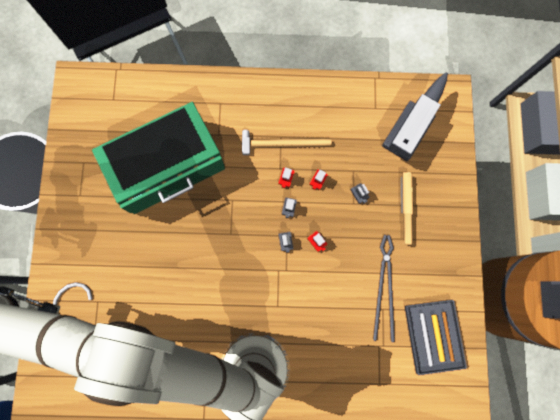

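View pics/side0.png

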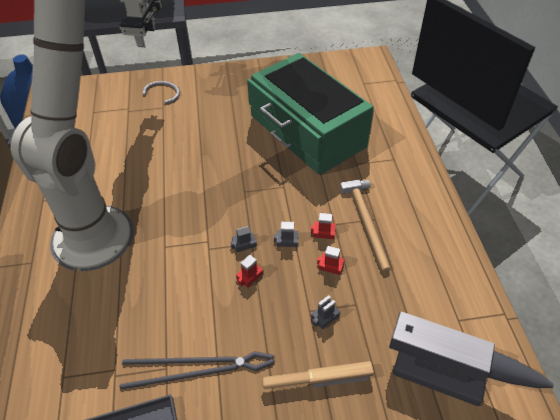

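The top view shows three dark dies at about (290,207), (287,241) and (361,193). The red look-alikes are at (287,178), (319,179) and (318,241), and the tongs, brush and hammer are separate. The chest handle is at (176,190), front facing lower right. I choose the three dark ones and check them in a close crop.

Run:
```python
import cv2,numpy as np
t=cv2.imread("pics/top0.png"); s=cv2.imread("pics/side0.png")
a=cv2.resize(t[160:260,265:385],(480,400)[:2] if 0 else (400,333),interpolation=cv2.INTER_CUBIC)
b=cv2.resize(s[205:335,220:350],(400,400),interpolation=cv2.INTER_CUBIC)[:333]
c=cv2.resize(t[100:220,85:235],(400,267) if 0 else (400,320)[:2],interpolation=cv2.INTER_CUBIC)[:267]
c=cv2.resize(t[100:220,85:235],(334,267),interpolation=cv2.INTER_CUBIC)
d=cv2.resize(s[50:170,240:380],(400,343),interpolation=cv2.INTER_CUBIC)[:267]
c=cv2.copyMakeBorder(c,0,0,0,66,cv2.BORDER_CONSTANT)
cv2.imwrite("pics/crop1.png",np.vstack([np.hstack([a,b]),np.hstack([c,d])]))
```

```text
(no output)
```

View pics/crop1.png

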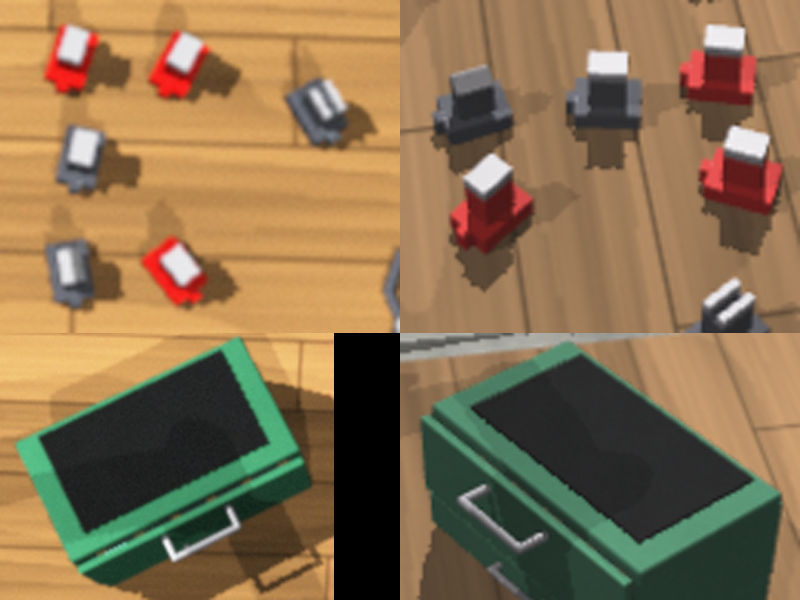

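The crop shows three grey dies: ridge or crown at (287,241), flat at (290,207), and a grooved swage at (361,193). The red ones are clear decoys. The drawer is slightly ajar, with its bar handle running from about (160,200) to (192,185) in the top view. Next I measure roughly, then look from close up.

```bash
cat > h.py <<'E'
from bench import manip, effector, viewer
import cv2, numpy as np
from scipy.spatial.transform import Rotation as R
def cal(n):
    c=viewer.get_calibration(n); return dict(f=210/np.tan(np.radians(c['vfov']/2)),c=np.array([c['cx'],c['cy']]),e=c['eye'],R=R.from_quat(c['attitude']).as_matrix())
def cast(c,px,z):
    px=np.atleast_2d(px).astype(float); d=np.c_[(px-c['c'])/c['f'],np.ones(len(px))]@c['R'].T
    return c['e']+d*((z-c['e'][2])/d[:,2])[:,None]
def proj(c,P):
    q=(np.atleast_2d(P)-c['e'])@c['R']; return q[:,:2]/q[:,2:]*c['f']+c['c']
def down(a):            # tool pointing down, closing axis y at world angle a
    p=(a+np.pi/2)/2; return np.array([np.cos(p),np.sin(p),0,0])
def snap(n,name=None):
    c=cal(n); im=viewer.get_image(n)
    if name: cv2.imwrite(f"pics/{name}.png",im[:,:,::-1])
    return im,c
def yaw(): # angle of closing axis
    y=R.from_quat(manip.current_tcp_rot()).as_matrix()[:,1]; return np.arctan2(y[1],y[0])
E
python3 - <<'E'
from h import *
t=cv2.imread("pics/top0.png"); s=cv2.imread("pics/side0.png"); T=cal("top"); S=cal("side")
hsv=cv2.cvtColor(t,cv2.COLOR_BGR2HSV)
def blobs(m,x0,y0,x1,y1,amin):
    k=np.zeros_like(m); k[y0:y1,x0:x1]=m[y0:y1,x0:x1]
    cs=cv2.findContours(k,cv2.RETR_EXTERNAL,cv2.CHAIN_APPROX_NONE)[0]
    return [c for c in cs if cv2.contourArea(c)>amin]
blk=cv2.inRange(t,(0,0,0),(60,60,60))
for c in blobs(blk,90,100,225,200,2000):
    b=cv2.boxPoints(cv2.minAreaRect(c)); P=cast(T,b,.17); print("mat",P[:,:2].round(3).tolist(),P.mean(0))
    e=P[1]-P[0]; f=P[2]-P[1]; print(np.linalg.norm(e),np.degrees(np.arctan2(e[1],e[0])),np.linalg.norm(f),np.degrees(np.arctan2(f[1],f[0])))
bar=cv2.inRange(hsv,(0,0,120),(180,60,255))
for c in blobs(bar,150,170,205,210,15):
    p=c[:,0,:]; print("bar",p.min(0),p.max(0)); b=cv2.boxPoints(cv2.minAreaRect(c)); print(cast(T,b,.142).round(3).tolist())
print("bar hand", cast(T,[[160,199.7],[191.9,185.3]],.142))
lab=cv2.inRange(hsv,(0,0,0),(180,70,255))|cv2.inRange(hsv,(90,0,0),(140,255,255))
for c in blobs(lab,270,160,380,260,60):
    r=cv2.minAreaRect(c); print("die",r, cast(T,r[0],.03).round(3))
E
```

```text
mat [[0.697, 0.507], [0.839, 0.255], [0.696, 0.18], [0.559, 0.43]] [0.69759495 0.34295023 0.17      ]
0.29004328963533915 -60.69476729231479 0.1615677774101705 -152.4380723283724
bar [158 178] [192 202]
[[0.556, 0.33, 0.142], [0.61, 0.235, 0.142], [0.578, 0.217, 0.142], [0.524, 0.312, 0.142]]
bar hand [[0.53460321 0.3189177  0.142     ]
 [0.58502322 0.21993569 0.142     ]]
die ((319.0000305175781, 239.00003051757812), (9.899495124816895, 8.485280990600586), 45.0) [[ 0.435 -0.205  0.03 ]]
die ((285.58538818359375, 241.76829528808594), (19.104658126831055, 12.25790023803711), 83.6598129272461) [[ 0.422 -0.091  0.03 ]]
die ((288.6207275390625, 207.6432342529297), (11.842601776123047, 19.412872314453125), 12.994616508483887) [[ 0.541 -0.099  0.03 ]]
die ((361.1323547363281, 193.22059631347656), (19.036340713500977, 14.74887752532959), 59.03623962402344) [[ 0.6   -0.352  0.03 ]]
die ((320.20001220703125, 175.1000213623047), (6.7082037925720215, 10.733125686645508), 26.56505012512207) [[ 0.661 -0.208  0.03 ]]
```

Run:
```python
from h import *
a=np.radians(118)
for nm,p,aa in [("hview",(0.52,0.24,.32),118),("hook",(.58,.28,.125),118),("out",(.44,.21,.125),118),("p1",(.467,.356,.2),118),("p5",(.58,.144,.2),118),("cut",(.42,-.09,.1),96),("swage",(.60,-.352,.1),60),("swage2",(.60,-.352,.1),-120),("swage3",(.60,-.352,.1),150)]:
    q=manip.solve_ik(np.array(p),down(np.radians(aa))); print(nm,None if q is None else np.round(q,2))
manip.move_pose(np.array([.52,.24,.32]),down(a))
im,c=snap("wrist","w1"); print(c['e'],c['R'][:,2],manip.current_clock())
```

```text
hview [-0.15  0.28 -0.4   1.64  0.11  1.25  1.48]
hook [-0.19  0.6  -0.42  1.65  0.29  0.95  1.35]
out [-0.14  0.35 -0.42  2.04  0.2   0.79  1.38]
p1 [-0.32  0.43 -0.49  1.74  0.23  1.03  1.17]
p5 [-0.02  0.42 -0.34  1.72  0.16  1.03  1.64]
cut [ 0.07  0.27  0.09  2.2  -0.04  0.67  1.86]
swage [ 0.3   0.69  0.29  1.54 -0.23  0.95  1.7 ]
swage2 [ 0.05  0.78  0.68  1.55 -0.55  1.01 -1.21]
swage3 [-0.22  1.16  1.35  1.56 -1.15  1.37 -2.42]
[0.44509888 0.20089736 0.47871035] [ 0.27455329  0.1460311  -0.95041854] 2.05
```

View pics/w1.png

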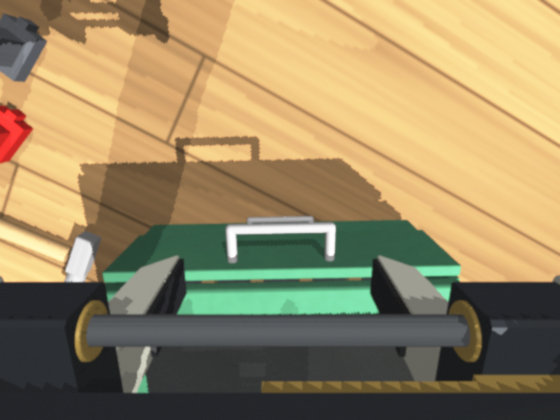

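The wrist view shows the bar from (228,230) to (335,229), and the ajar drawer panel's front top edge at about row 275. The jaws sit over the chest.

Run:
```python
from h import *
im=cv2.imread("pics/w1.png"); c=cal("wrist")
hsv=cv2.cvtColor(im,cv2.COLOR_BGR2HSV)
m=cv2.inRange(hsv,(0,0,190),(180,50,255)); m[:220]=0;m[262:]=0;m[:,:215]=0;m[:,350:]=0
ys,xs=np.nonzero(m); print(xs.min(),xs.max())
cols=[x for x in range(242,324,4)]; mid=[[x,np.nonzero(m[222:242,x])[0].mean()+222] for x in cols]
P=cast(c,mid,.142); k=np.polyfit(P[:,1],P[:,0],1); print("yaw of bar",np.degrees(np.arctan2(1,k[0])), mid[0],mid[-1])
r=mid[len(mid)//2][1]; E=cast(c,[[xs.min(),r],[xs.max()+1,r]],.142); print(E,E.mean(0),np.linalg.norm(E[0]-E[1]))
# panel front top edge: green dark->lighter
for x in (180,250,320,400): print(x,[tuple(im[y,x]) for y in range(266,284,2)])
```

```text
227 335
yaw of bar 119.23121215545783 [242, np.float64(229.5)] [322, np.float64(228.0)]
[[0.58173516 0.21588751 0.142     ]
 [0.53009638 0.31259069 0.142     ]] [0.55591577 0.2642391  0.142     ] 0.10962695220866231
180 [(np.uint8(30), np.uint8(27), np.uint8(27)), (np.uint8(28), np.uint8(26), np.uint8(26)), (np.uint8(27), np.uint8(26), np.uint8(26)), (np.uint8(29), np.uint8(26), np.uint8(26)), (np.uint8(30), np.uint8(26), np.uint8(26)), (np.uint8(36), np.uint8(34), np.uint8(34)), (np.uint8(42), np.uint8(38), np.uint8(37)), (np.uint8(44), np.uint8(41), np.uint8(40)), (np.uint8(44), np.uint8(40), np.uint8(39))]
250 [(np.uint8(71), np.uint8(93), np.uint8(52)), (np.uint8(87), np.uint8(115), np.uint8(64)), (np.uint8(141), np.uint8(189), np.uint8(103)), (np.uint8(166), np.uint8(221), np.uint8(122)), (np.uint8(169), np.uint8(223), np.uint8(124)), (np.uint8(169), np.uint8(223), np.uint8(123)), (np.uint8(154), np.uint8(206), np.uint8(116)), (np.uint8(85), np.uint8(107), np.uint8(99)), (np.uint8(68), np.uint8(84), np.uint8(74))]
320 [(np.uint8(76), np.uint8(100), np.uint8(56)), (np.uint8(124), np.uint8(165), np.uint8(90)), (np.uint8(173), np.uint8(226), np.uint8(125)), (np.uint8(176), np.uint8(230), np.uint8(128)), (np.uint8(178), np.uint8(231), np.uint8(130)), (np.uint8(173), np.uint8(227), np.uint8(127)), (np.uint8(109), np.uint8(139), np.uint8(85)), (np.uint8(68), np.uint8(72), np.uint8(61)), (np.uint8(68), np.uint8(89), np.uint8(52))]
400 [(np.uint8(146), np.uint8(157), np.uint8(158)), (np.uint8(147), np.uint8(158), np.uint8(158)), (np.uint8(147), np.uint8(158), np.uint8(159)), (np.uint8(146), np.uint8(158), np.uint8(158)), (np.uint8(146), np.uint8(157), np.uint8(158)), (np.uint8(147), np.uint8(158), np.uint8(159)), (np.uint8(147), np.uint8(158), np.uint8(158)), (np.uint8(147), np.uint8(158), np.uint8(159)), (np.uint8(147), np.uint8(159), np.uint8(159))]
```

```bash
cat >> h.py <<'E'
AX=np.radians(29.2); X=np.array([np.cos(AX),np.sin(AX),0]); Y=np.array([-np.sin(AX),np.cos(AX),0])
BAR0=np.array([.5559,.2642,.142])
E
python3 - <<'E'
from h import *
c=cal("wrist"); e=cast(c,[[285,269.5]],.162)[0]; print("edge-bar",(e-BAR0)@X)
effector.close(10); print(manip.current_finger_gap())
q=down(AX+np.pi/2); p=BAR0+.020*X
manip.move_pose(np.r_[p[:2],.20],q); print(manip.current_force())
for z in (.165,.145,.125):
    manip.servo_line(np.r_[p[:2],z],q,vel=.06); f=manip.current_force(); print(z,f)
    if abs(f[2])>12: break
else:
  d=0
  while d<.165:
    d+=.01 if d<.12 else .003
    manip.servo_line(np.r_[p[:2],.125]-d*X,q,vel=.08); f=manip.current_force()@X
    if f>22: break
  print("d",d,f,manip.current_tool_pos()); manip.sleep(.4); print(manip.current_force()@X,manip.current_clock())
E
```

```text
edge-bar 0.03558605176507988
0.0004764334573905476
[0.9987715  0.01183933 1.04685504]
0.165 [ 0.40267358  0.23504408 -0.32772205]
0.145 [0.27731955 0.38257479 0.20981605]
0.125 [-0.32826901 -0.21318115 -0.0652762 ]
d 0.16 27.670082650660643 [0.44252589 0.20102346 0.12676705]
27.07531831759995 12.2583
```

Run:
```python
from h import *
q=down(AX+np.pi/2); t=manip.current_tool_pos(); print("barX",(t-.0145*X)@X,(t@Y),BAR0@X,BAR0@Y)
p=t+.0055*X; manip.servo_line(p,q,vel=.05); print(manip.current_force()@X)
manip.servo_line(np.r_[p[:2],.25],q,vel=.15)
# view the insert: TCP behind so the camera looks over the pockets
v=t+.06*X; manip.move_pose(np.r_[v[:2],.36],q); effector.open_jaws()
snap("wrist","w2"); print(manip.current_clock())
```

```text
barX 0.4698858946933779 -0.04039452736716865 0.6141499046987403 -0.04057517170053776
-0.07248191505590978
15.7667
```

View pics/w2.png

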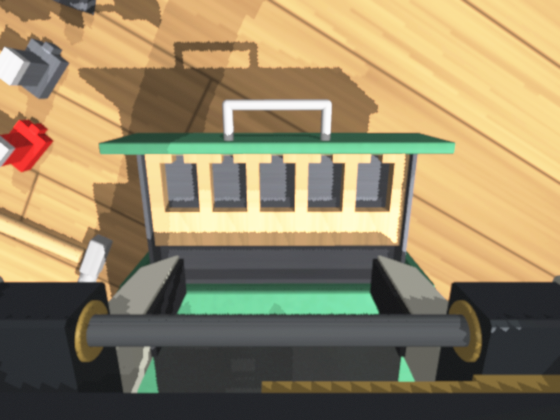

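The insert shows five free pockets, with dark openings at columns 165–198, 211–245, 260–295, 307–342 and 356–392. Their back edges are at about row 210. The drawer panel hides the front rims.

Run:
```python
from h import *
im=cv2.imread("pics/w2.png"); c=cal("wrist")
g=cv2.cvtColor(im,cv2.COLOR_BGR2GRAY)
m=(g<110).astype(np.uint8)*255; m[:160]=0; m[228:]=0; m[:,:156]=0; m[:,400:]=0
cs=[k for k in cv2.findContours(m,cv2.RETR_EXTERNAL,cv2.CHAIN_APPROX_NONE)[0] if cv2.contourArea(k)>300]
for k in sorted(cs,key=lambda k:k[:,0,0].min()):
    x,y,w,h=cv2.boundingRect(k)
    B=cast(c,[[x-.5,y+h-.5],[x+w-.5,y+h-.5]],.088); F=cast(c,[[x+w/2,y]],.088)[0]
    print((x,y,w,h),"Y edges",(B@Y).round(4),"mid",(B@Y).mean().round(4),"backX",(B@X).round(4),"frontX",(F@X).round(4))
r=[[200,153],[300,153],[400,153]]
print("panel back/top edges X", (cast(c,[[160,153.5],[400,153.5]],.162)@X).round(4),(cast(c,[[160,140],[400,140]],.162)@X).round(4))
print("bar",(cast(c,[[229,105],[329,104]],.142)@X).round(4),(cast(c,[[224,105],[332,105]],.142)@Y).round(4))
# swage & others from top camera unobstructed?
snap("top","t2")
```

```text
(166, 164, 33, 47) Y edges [-0.1834 -0.1416] mid -0.1625 backX [0.5988 0.5988] frontX 0.5395
(214, 164, 32, 45) Y edges [-0.1225 -0.082 ] mid -0.1023 backX [0.5962 0.5962] frontX 0.5395
(261, 164, 34, 46) Y edges [-0.0631 -0.0201] mid -0.0416 backX [0.5975 0.5975] frontX 0.5395
(309, 164, 35, 46) Y edges [-0.0024  0.0418] mid 0.0197 backX [0.5975 0.5975] frontX 0.5395
(356, 160, 38, 50) Y edges [0.057 0.105] mid 0.081 backX [0.5975 0.5975] frontX 0.5346
panel back/top edges X [0.5153 0.5153] [0.502 0.502]
bar [0.4695 0.4685] [-0.0955  0.0136]
```

View pics/t2.png

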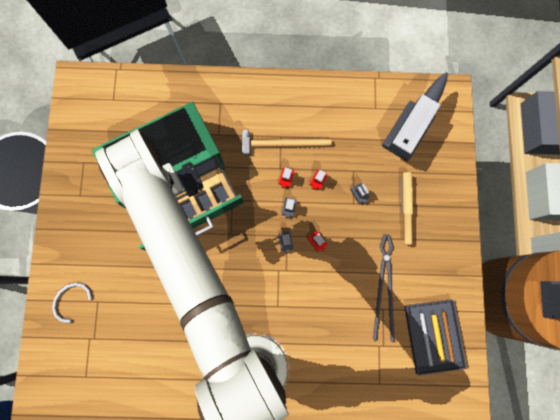

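The top view is partly blocked by the arm, with the three dies undisturbed. I take a steeper look at the pockets, then one over the dies.

Run:
```python
from h import *
q=down(AX+np.pi/2)
v=.65*X-.041*Y; manip.move_pose(np.r_[v[:2],.33],q)
a,c=snap("wrist"); np.savez("cw3.npz",**c)
manip.move_pose(np.array([.60,-.09,.33]),down(np.radians(90)))
b,c=snap("wrist"); np.savez("cw4.npz",**c)
cv2.imwrite("pics/w3.png",a[:,:,::-1]);cv2.imwrite("pics/w4.png",b[:,:,::-1])
cv2.imwrite("pics/w34.png",np.hstack([cv2.resize(k[0:300],(400,214)) if 0 else k[:280,80:480] for k in (a,b)])[:,:,::-1])
print(manip.current_clock())
```

```text
17.825
```

View pics/w34.png

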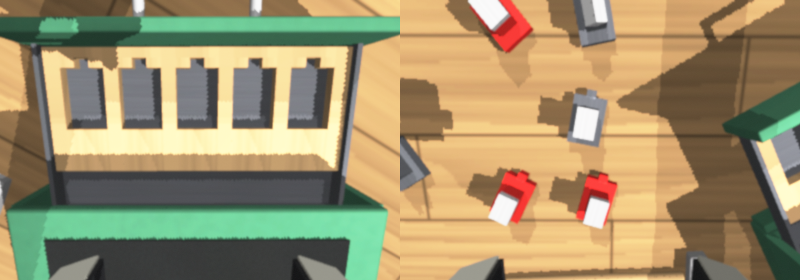

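View w3 (left) now shows all five pockets with their notches on the front side, rims at crop rows 65–128. View w4 (right) shows the flat die at about (588,118), with its lug at the top toward the robot.

```bash
cat >> h.py <<'E'
def gripyaw(th):  # closing axis along die y, th = die x angle; choose turn nearest 90 deg
    return th+np.pi/2
def diefit(im,c,guess):
    hsv=cv2.cvtColor(im,cv2.COLOR_RGB2HSV); m=cv2.inRange(hsv,(0,0,40),(180,75,255)); m[250:]=0
    m=cv2.morphologyEx(m,cv2.MORPH_OPEN,np.ones((3,3)))
    cs=[k for k in cv2.findContours(m,cv2.RETR_EXTERNAL,cv2.CHAIN_APPROX_NONE)[0] if cv2.contourArea(k)>300]
    g=proj(c,[guess[0],guess[1],.03])[0]
    k=min(cs,key=lambda k:np.linalg.norm(k[:,0].mean(0)-g))
    P=cast(c,k[:,0]+0.0,.020)[:,:2]*1000
    (cx,cy),(w,h),_=r=cv2.minAreaRect(P.astype(np.float32)); b=cv2.boxPoints(r)
    e=b[1]-b[0]; f=b[2]-b[1]; L=e if np.linalg.norm(e)>np.linalg.norm(f) else f
    u=L/np.linalg.norm(L); v=np.array([-u[1],u[0]]); Q=P-[cx,cy]; s=Q@u; t=Q@v; H=np.linalg.norm(L)/2
    wid=lambda sel: np.ptp(t[sel])
    lo,hi=wid(s<-H+5),wid(s>H-5)
    if hi<lo: u=-u   # lug end narrow -> at -x
    cen=(np.array([cx,cy])+4*u)/1000
    return cen,np.arctan2(u[1],u[0]),(min(w,h),max(w,h),lo,hi),k[:,0].mean(0)
def lookdie(guess,a,z=.20,name=None):
    xt=np.array([-np.sin(a),np.cos(a)])       # tool x (camera side)
    p=np.array(guess[:2])-.080*xt
    manip.move_pose(np.r_[p,z],down(a)); manip.sleep(.1)
    im,c=snap("wrist",name); return diefit(im,c,guess)
E
python3 - <<'E'
from h import *
im=cv2.imread("pics/w3.png"); c=dict(np.load("cw3.npz")); g=cv2.cvtColor(im,cv2.COLOR_BGR2GRAY)
for y in (100,):
    r=g[y,120:430].astype(int); print("row100 edges",[120+i for i in range(1,309) if abs(r[i+1]-r[i-1])>50])
for x in (160,215,265,290,330,350,395):
    r=g[40:150,x].astype(int); E=[40+i for i in range(1,109) if abs(r[i+1]-r[i-1])>50]; print(x,E,((cast(c,[[x,e] for e in E],.088)@X)).round(4) if E else'')
print((cast(c,[[143,100],[188,100],[199,100],[241,100],[256,100],[298,100],[313,100],[355,100],[368,100],[413,100]],.088)@Y).round(4), c['e']@X,c['e']@Y)
print(diefit(cv2.imread("pics/w4.png")[:,:,::-1].copy(),dict(np.load("cw4.npz")),(.541,-.099)))
for g0,a,n in [((.422,-.091),95,'d1'),((.60,-.352),60,'d2')]:
    print(n,lookdie(g0,np.radians(a),name=n))
E
python3 -c "
import cv2,numpy as np
cv2.imwrite('pics/d12.png',np.hstack([cv2.imread('pics/d%d.png'%i)[:260,80:480] for i in (1,2)]))"
```

```text
row100 edges [126, 127, 128, 143, 184, 185, 186, 199, 200, 240, 241, 242, 256, 297, 298, 312, 313, 353, 354, 355, 368, 369, 409, 410, 411, 421, 422, 426]
160 [127, 128, 129] [0.5981 0.5992 0.6002]
215 [46, 47, 57, 58, 128, 129] [0.5173 0.5183 0.5277 0.5287 0.5991 0.6002]
265 [46, 47, 67, 68, 128, 129] [0.5173 0.5183 0.5373 0.5382 0.5991 0.6002]
290 [45, 46, 47, 67, 68, 69, 127, 128, 129] [0.5164 0.5173 0.5183 0.5373 0.5382 0.5392 0.5981 0.5991 0.6002]
330 [45, 46, 47, 57, 58, 128, 129] [0.5164 0.5173 0.5183 0.5277 0.5286 0.5991 0.6002]
350 [45, 46, 47, 66, 67, 68, 127, 128, 129] [0.5164 0.5173 0.5183 0.5363 0.5372 0.5382 0.5981 0.5991 0.6002]
395 [45, 46, 47, 57, 58, 127, 128, 129] [0.5164 0.5173 0.5182 0.5277 0.5286 0.598  0.5991 0.6002]
[-0.1851 -0.1371 -0.1254 -0.0806 -0.0646 -0.0198 -0.0038  0.041   0.0549
  0.1029] 0.5658158145431545 -0.04130220490357475
(array([ 0.5472831 , -0.10256884]), np.float32(-0.19082886), (42.98701858520508, 67.92903900146484, np.float64(11.864195002601477), np.float64(41.508298249314066)), array([266.64417178, 118.04294479]))
d1 (array([ 0.42657184, -0.09349733]), np.float32(0.18592215), (43.12091064453125, 68.13404846191406, np.float64(12.314734545032945), np.float64(42.167698058759996)), array([275.21338912,  96.0460251 ]))
d2 (array([ 0.60436908, -0.35219841]), np.float32(0.52627504), (42.78902816772461, 68.79063415527344, np.float64(13.068688869373236), np.float64(42.22586337048456)), array([274.68095238, 102.21428571]))
```

View pics/d12.png

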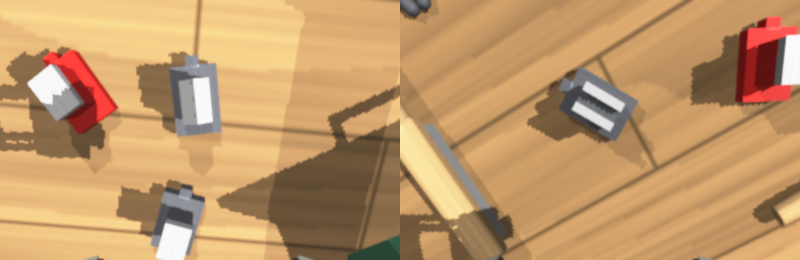

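d1 (left) shows the ridge/crown die at (195,98) with its lug at the top. d2 (right) shows the swage at (597,103) with its lug at upper left and the brush well clear. The fits are clean (43×68 mm). I write pick and place, and start with die 1 into pocket 3.

```bash
cat >> h.py <<'E'
PX,PY=.569,-.0415
def pocket(n): return PX*X+(PY+.06*(3-n))*Y
def tz(p,z): return np.r_[np.array(p)[:2],z]
def pick(cen,th,flip=0,zt=.032):
    q=down(th+np.pi/2+flip*np.pi); effector.open_jaws()
    manip.move_pose(tz(cen,.17),q); manip.servo_line(tz(cen,.10),q,vel=.15); manip.servo_line(tz(cen,zt),q,vel=.06)
    print("down f",manip.current_force().round(1)); effector.close(40); manip.sleep(.2)
    z0=manip.current_tool_pos()[2]; print("gap",manip.current_finger_gap(),"z0",z0)
    manip.servo_line(tz(cen,.245),q,vel=.15); return z0,q
def insert(n,z0,flip=0,off=(0,0)):
    q=down(AX+np.pi/2+flip*np.pi); base=pocket(n)+off[0]*X+off[1]*Y
    if manip.current_tool_pos()[2]<.235: raise RuntimeError
    manip.move_pose(tz(base,.245),q); manip.servo_line(tz(base,z0+.098),q,vel=.1); manip.sleep(.3)
    f0=manip.current_force(); print("gap",manip.current_finger_gap(),"tare",f0.round(1))
    z=z0+.092; pat=[(0,0)]+[(r*np.cos(t),r*np.sin(t)) for r in (.0015,.003,.0045) for t in np.arange(8)*np.pi/4]
    i=0; cur=base
    while True:
        manip.servo_line(tz(cur,z),q,vel=.03); fz=(manip.current_force()-f0)[2]; za=manip.current_tool_pos()[2]-z0
        if fz>7:
            if za<.0725: break
            i+=1
            if i>=len(pat): print("search failed",za,fz); return False
            z=max(z,za+z0-.0012); cur=base+pat[i][0]*X+pat[i][1]*Y
        else:
            z-=.0015
            if z<z0+.064: break
    f=manip.current_force()-f0
    print("end i",i,"off",((cur-base)@X).round(4),((cur-base)@Y).round(4),"za",round(za,4),"f",(f@X).round(1),(f@Y).round(1),f[2].round(1),manip.current_tool_pos().round(4),manip.current_clock())
    return za<.0725
def release(n,flip=0):
    t=manip.current_tool_pos(); q=manip.current_tcp_rot()
    effector.close(3); manip.sleep(.1); manip.servo_line(t+[0,0,.010],vel=.03); print("slide f",manip.current_force().round(1))
    effector.open_jaws(); manip.servo_line(tz(t,.25),vel=.15)
E
python3 - <<'E'
from h import *
for a in (120.2,-59.8): 
    print(a,[None if s is None else np.round(s,2) for s in (manip.solve_ik(np.array([.604,-.352,z]),down(np.radians(a))) for z in (.032,.245))])
for n in (1,5): print(n,[None if s is None else np.round(s,2) for s in (manip.solve_ik(tz(pocket(n),z),down(AX-np.pi/2)) for z in (.1,.245))])
cen,th,_,_=lookdie((.4266,-.0935),.186+np.pi/2); print(cen,th,_)
z0,q=pick(cen,th); print(insert(3,z0), z0)
E
```

```text
120.2 [array([ 0.65,  0.78, -0.24,  1.54,  0.22,  0.85,  2.43]), array([ 0.67,  0.56, -0.27,  1.4 ,  0.15,  1.21,  2.48])]
-59.8 [array([ 0.24,  0.8 ,  0.37,  1.55, -0.35,  0.86, -0.3 ]), array([ 0.22,  0.57,  0.42,  1.41, -0.23,  1.21, -0.39])]
1 [array([-0.79,  0.49,  0.12,  1.86, -0.08,  0.8 , -1.69]), array([-0.65,  0.32, -0.05,  1.74,  0.02,  1.09, -1.77])]
5 [array([-0.51,  0.53,  0.3 ,  1.82, -0.21,  0.82, -1.17]), array([-0.46,  0.35,  0.23,  1.7 , -0.09,  1.1 , -1.27])]
[ 0.42651578 -0.09338402] 0.18472858 [279.77366255  94.28806584]
down f [-0.  -0.8 -0.3]
gap 0.02402951779214771 z0 0.0319616365074584
gap 0.023883887451260747 tare [-0.   0.4 -7.7]
end i 0 off 0.0 0.0 za 0.068 f -4.3 0.1 12.7 [0.5173 0.2417 0.1   ] 34.4917
True 0.0319616365074584
```

```bash
sed -i 's/PX,PY=.569/PX,PY=.5685/' h.py
python3 - <<'E'
from h import *
release(3)
effector.open_jaws()
cen,th,_,_=lookdie((.5473,-.1026),-.19+np.pi/2); print(cen,th,_)
z0,q=pick(cen,th); ok=insert(5,z0); print(ok)
if ok: release(5)
cen,th,s,_=lookdie((.6044,-.3522),.526+np.pi/6,name="d3"); print(cen,th,s,manip.current_clock())
E
```

```text
slide f [-2.  -0.8  1.2]
[ 0.54712253 -0.10245815] -0.19683735 [275.39256198  95.02479339]
down f [-0.2 -0.   0.2]
gap 0.023883555385695115 z0 0.03196022874729759
gap 0.024097630847188023 tare [ 0.1  0.7 -6.2]
end i 0 off 0.0 0.0 za 0.068 f -3.7 0.9 12.5 [0.5753 0.1366 0.0999] 51.9
True
slide f [-1.7 -1.6  1.2]
[ 0.60435466 -0.35224107] 0.53175473 (42.81348419189453, 69.15458679199219, np.float64(13.125067802805106), np.float64(41.80880342018632)) 57.1
```

Run:
```python
from h import *
z0,q=pick((.6044,-.3522),.529,flip=0); ok=insert(1,z0,flip=0); print(ok)
if ok: release(1)
q=down(AX+np.pi/2)
v=.65*X-.041*Y; manip.move_pose(np.r_[v[:2],.33],q)
a,c=snap("wrist","w5"); b,_=snap("top","t5")
cv2.imwrite("pics/w5t.png",np.hstack([a[:280,80:480],b[60:340,50:450]])[:,:,::-1]); print(manip.current_clock())
```

```text
down f [-0.2  0.1  0. ]
gap 0.023595753803773708 z0 0.031951880373860736
gap 0.023892017957529245 tare [-0.  -0.3 -7. ]
end i 0 off 0.0 0.0 za 0.0679 f -3.3 -0.5 12.5 [0.4581 0.346  0.0998] 71.6583
True
slide f [-1.5 -1.5  2.8]
75.5583
```

View pics/w5t.png

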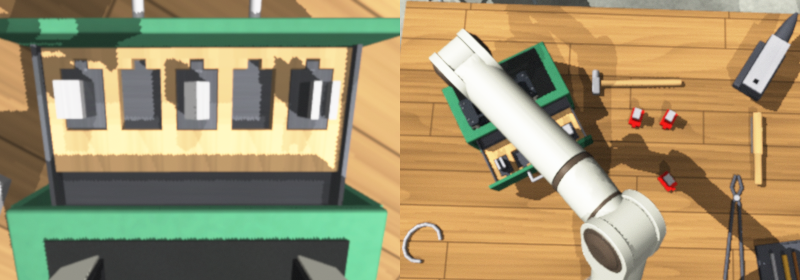

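All three dies are home in pockets 1, 3 and 5, and the drawer is still at its stop. Only red look-alikes remain on the bench. Now I push the drawer shut.

Run:
```python
from h import *
q=down(AX+np.pi/2); effector.close(10)
S=lambda x,z: np.r_[(x*X-.041*Y)[:2],z]
manip.move_pose(S(.435,.25),q); manip.servo_line(S(.435,.128),q,vel=.12); print(manip.current_force().round(1))
x=.445; f0=manip.current_force()@X
while x<.615:
    x+=.006 if x<.590 else .002
    manip.servo_line(S(x,.128),q,vel=.06); f=manip.current_force()@X-f0
    if f<-(22): break
print("x",x,f,manip.current_tool_pos()@X); manip.sleep(.3)
manip.servo_line(S(x-.03,.128),q,vel=.06); manip.servo_line(S(x-.03,.25),q,vel=.12)
manip.move_pose(np.r_[(.56*X-.041*Y)[:2],.33],q)
a,c=snap("wrist","w6"); print(manip.current_clock())
g=cv2.cvtColor(a,cv2.COLOR_RGB2HSV);
```

```text
[-0.3 -0.4  0.3]
x 0.6090000000000001 -22.322369336855726 0.6028342076763411
89.8333
```

View pics/w6.png

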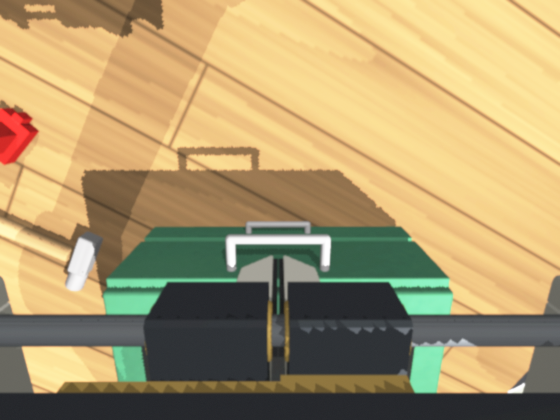

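The drawer looks shut, with no gap at the panel. One firmer push to confirm the stop.

Run:
```python
from h import *
q=down(AX+np.pi/2)
S=lambda x,z: np.r_[(x*X-.041*Y)[:2],z]
manip.move_pose(S(.575,.25),q); manip.servo_line(S(.575,.128),q,vel=.12)
f0=manip.current_force()@X
x=.595
while x<.620:
    x+=.0015; manip.servo_line(S(x,.128),q,vel=.04); f=manip.current_force()@X-f0
    print(round(x,4),(manip.current_tool_pos()@X).round(4),f.round(1))
    if f<-36: break
manip.servo_line(S(.575,.128),q,vel=.06); manip.servo_line(S(.575,.25),q,vel=.12)
manip.move_pose(np.r_[(.52,.24)],q) if 0 else manip.move_pose(np.array([.52,.24,.32]),q); effector.open_jaws()
a,c=snap("wrist","w7"); m=cv2.inRange(cv2.cvtColor(a,cv2.COLOR_RGB2HSV),(0,0,190),(180,50,255))
mid=[[k,np.nonzero(m[225:262,k])[0].mean()+225] for k in range(245,320,5) if m[225:262,k].any()]
print("bar X",(cast(c,mid,.142)@X).round(4), BAR0@X, manip.current_clock())
```

```text
0.5965 0.5963 -1.2
0.598 0.5979 -1.6
0.5995 0.5996 -0.4
0.601 0.6011 -0.7
0.6025 0.6025 -0.9
0.604 0.6027 -5.7
0.6055 0.6027 -11.2
0.607 0.6028 -15.1
0.6085 0.6028 -19.3
0.61 0.6028 -24.3
0.6115 0.6028 -28.0
0.613 0.6028 -33.2
0.6145 0.6028 -36.7
bar X [0.6206 0.6206 0.6206 0.6206 0.6206 0.6206 0.6206 0.6206 0.6206 0.6206
 0.6206 0.6206 0.6206 0.6206 0.6206] 0.6141499046987403 98.9833
```

```bash
python3 -c "
from bench import manip
print(manip.hand_in())"
```

```text
the job is handed in; nothing more can be done
None
```

The three dies on the bench stood home in pockets 1, 3 and 5 when last seen, the drawer was then pushed hard against its shut stop, and the job is handed in; I don't have the verdict.

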